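# Back the bar pusher off one notch

## Task

Back the bar pusher off by one notch: with a fingertip push the ball on the pawl's finger lever over until the ratchet pawl lies right back and stays up, push a spoke of the star wheel so that the wheel turns backward (its top towards the pawl's pivot) by just one notch, then tip the pawl down again so that it has dropped in behind the next tooth. Only push lightly with the fingertips, grip and force nothing, and leave the loose things lying around where they are.

Things in the scene. Friction and masses are not known exactly. Their poses are not given: they have to be found in the camera images.
- winder: Bar-pusher winder, screwed down: base plate 150 x 260 mm, two cheeks 56 mm wide, 157 mm tall, carrying a shaft. Origin: centre of the base's underside. x along the shaft (yaw 0: away from the robot), y across, z up; yaw within 0.4 rad. Star wheel plane at x -48 mm (robot side), ratchet wheel and pawl at x 32 to 48 mm. Above z 130 mm the room is free but for the parts named here.
- hub (a point): Point on the shaft axis in the middle of the star wheel, (-48, 0, 130) mm in the winder's frame. Star wheel: four steel spokes, 14 mm round bars 90 degrees apart, each ending in a black ball; star, shaft and ratchet wheel turn as one. A toothed rack under the shaft (top at z 110 mm) with a pusher plate moves along y with it and is not touched.
- spoke (a point): Centre of the ball (24 mm diameter) at the end of the uppermost spoke, 90 mm from the shaft axis. At the start the spoke leans about 22 degrees from upright towards the winder's -y; one notch backward brings it to about 22 degrees towards +y.
- wheel (a joint): Turn of star and ratchet wheel, rad. Near 0 at first; negative = backward = top moves to the winder's +y. One notch 0.785 (8 saw teeth, radius 63 mm). Stays where left; needs 1.5 to 2 N at a spoke. With the pawl in, it turns back at most 0.1. The pawl drops home at -0.83 to -0.71; at up to -0.56 it lands low on the next tooth's slope and still holds; beyond -0.85 it rides up on a further tooth.
- pawl (a joint): Lift of the pawl, rad: 0 = nose down between two teeth, 1.0 = laid back on its stop. It tips over centre near 0.6: beyond, its weight lays it back and it stays up; short of that it falls in. Steel bar 12 x 10 x 90 mm, pivot at (40, 85, 201) mm in the winder's frame, reaching to -y over the top of the ratchet wheel; a finger lever with a ball stands up from the pivot; a stub tail points to +y.
- pawl_ball (a point): Centre of the steel ball (30 mm diameter) on the pawl's finger lever, 70 mm from the pivot (lever 8 mm thick). Pawl in: at (40, 61, 267) mm in the winder's frame; laid back: about (40, 127, 257) mm. It swings in the winder's y-z plane; pushed towards the winder's +y with about 0.7 N it lifts the nose; towards -y lowers it.
- tube_end: Bystander, loose, to be left alone: upright offcut of square steel tube, 40 x 40 x 60 mm. Origin at its underside.
- collar: Bystander, loose, to be left alone: steel shaft collar, 52 mm outside, 22 mm high. Origin at its underside.
- wrench: Bystander, loose, to be left alone: steel wrench lying flat. Origin at its underside.
- timber: Bystander, loose, to be left alone: timber offcut, 50 x 140 x 38 mm. Origin at its underside.
- bolt_jar: Bystander, loose, to be left alone: jar with a lid, 56 mm diameter, 70 mm tall. Origin at its underside.

How it is judged:
By the outcome, as a careful person would: the job done as asked, in the order asked, and still so for the second after the job is handed in, with the robot touching nothing.
It also fails if it takes over 58 s, if anything falls off the work surface, if the arm or the gripper's body presses on something with over 40 N, if the wrist force passes 120 N, or if a joint passes its speed limit or range.

## Robot

A 6-joint arm with a two-finger parallel gripper is mounted at the origin on the work surface. World frame = base frame: x ahead of the robot, y to its left, z up, the work surface at z = 0. Lengths are in m, angles in degrees, forces in N, time in s.
With the tool pointing down it reaches from about 0.4 to 0.825 m from the base axis. Payload 7 kg.
Tool frame: the origin (TCP) lies midway between the tips of the shut fingers; the grasp point (between the pads) lies r.pinch_z behind it (r.pinch_z is the distance from the TCP to the grasp point, in m); z points along the fingers, y is the line along which they close (so a half turn about z gives the same grasp; the last joint's range is limited). The gripper opens to 88 mm and grips with 3 to 60 N. Pads are 19 mm wide; open, the fingers measure 130 mm over their backs; the gripper's body (78 mm by 193 mm) begins 47 mm behind the grasp point.
Start: joints at [-59.639, 20.546, 0.682, 0, -70.136, -16.507], TCP at [0.162, -0.655, 0.227] pointing down, gripper open.
Joint ranges: [-176.03, 176.03], [-82.01, 121.73], [-58.28, 71.71], [-173.87, 95.51], [-174.79, -0.11], [-173.66, 173.66]. Speed limits (degrees/s): [136.94, 136.94, 172.46, 180, 180, 180].

## Interface

Orientations are given as [roll, pitch, yaw] about the fixed x, y, z axes, in that order (R = Rz(yaw) Ry(pitch) Rx(roll)).
In Python, from plant import r, optics, job gives the robot as it stands.
- The arm moves only by the shell command python3 -m crank 'ROWS' [FORCE]. ROWS is JSON, a list of rows, each an object with "xyz": the shift along the tool's x, y, z in units of 30 mm (1.0 is 30 mm), a list of three; "delta_rot": the turn, a rotation vector about the tool's x, y, z in degrees, a list of three; "claw": the closure, from 0 (fully open) to 1 (shut). A call has 1 to 20 rows; each row is the pose to reach, as a shift and turn from the pose commanded when the call began, along the tool's axes at that moment; what a row does not reach only later rows make up. A row lasts 1/8 s, in which the tool goes at most 62.5 mm and 10.7 degrees, less where a joint would pass 70% of its speed; a pose out of reach is approached as far as the arm can. A call with a gripper value outside its range is refused whole. The fingers move at their own pace and stop on an object; FORCE is the grip in N (left out, the last holds). Time passes only in rows, so rows that repeat a pose let the fingers close. It gives the time, the measured TCP pose, the force, the opening and the grip force at its end, in the units of the state.
- r.get_state(): the state, without advancing time (a new reading comes with each control period).
- optics.capture(name): name is "scene" or "top"; returns a dict with "img" (480x640x3 uint8, blue, green, red), "fovy" (degrees; the focal length in pixels is half the picture's height over the tangent of half this angle, whatever the lens; pixels are square), "cx", "cy" (the principal point, pixels), "eye" and "rotation" of the camera in the world. Camera axes: x right, y up, looking along -z (the intrinsics and any distortion apply to the point x, -y, -z); pixel columns grow to the right and rows downward; lengths in m; the calibration is good to about 2 mm. A picture is of the moment at which its call begins. There is no depth.
- job.close_job(): hands the job in; it is judged then, once.
The state is a dict: "time_s": time; "joints": joint angles; "qd": joint speeds; "joint_torque": joint torques, N m; "tcp_pos": TCP position; "eef_rot": TCP orientation; "contact_force": force on the tool from outside, world axes, zero at the start; "moment": the same for the moment, N m; "gripper_width": finger opening in m; "gripper_force": force on a finger pad.
Only numpy, scipy, OpenCV 4.12 (cv2) and the standard library are available. Lean on these libraries where they do the work, as an engineer would, in place of code of your own. Each camera call takes 0.05 s, during which the arm holds its last target. There are 200 camera calls.

## Working session

There is one attempt and no reset: what is moved stays moved. The work goes in short steps, Python scripts to look and compute and a shell command to move; the robot and the scene stay as the last step left them, time stands still between calls to the robot, and variables do not carry over. Pictures are saved under pics/ and viewed, at most 10 in all, crops included, and the job is handed in when it is done.

```bash
ls; mkdir -p pics
python3 - <<'E'
from plant import r, optics, job
import cv2
s=r.get_state();print({k:s[k] for k in('time_s','tcp_pos','eef_rot','contact_force','gripper_width')},r.pinch_z)
for n in('scene','top'):
    c=optics.capture(n);cv2.imwrite(f'pics/{n}0.png',c['img']);print(n,{k:v for k,v in c.items() if k!='img'})
E
```

```text
pics
{'time_s': 0.0, 'tcp_pos': array([ 0.16148699, -0.65486844,  0.22562782]), 'eef_rot': array([ 1.79902029e+02, -8.95344330e-03, -1.66152320e+02]), 'contact_force': array([-0.65361252, -0.38048768, -0.28435719]), 'gripper_width': 0.08750958310588859} 0.0188
scene {'fovy': 51.96315133797432, 'cx': 320.78847845727773, 'cy': 242.23614272660276, 'eye': array([1.19883102, 0.55104622, 0.67133326]), 'rotation': array([ 58.89980268,   0.17612199, 130.83713212])}
top {'fovy': 49.916558638234, 'cx': 320.77270975630825, 'cy': 236.44925112292867, 'eye': array([0.41293796, 0.00961478, 1.03951352]), 'rotation': array([ 10.23599197,  -0.69307786, -89.267157  ])}
```

View pics/scene0.png

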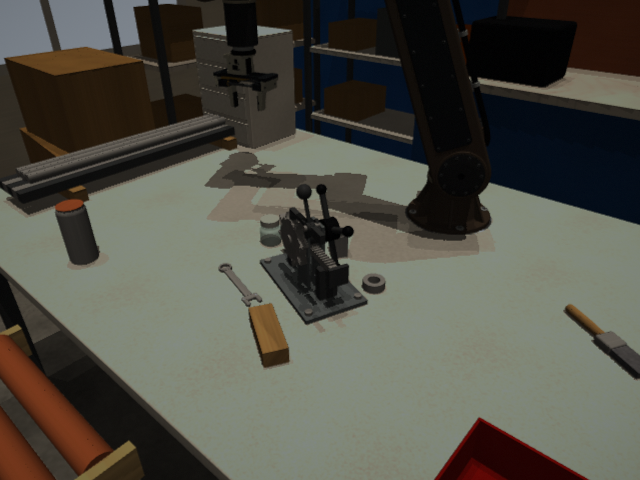

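View pics/top0.png

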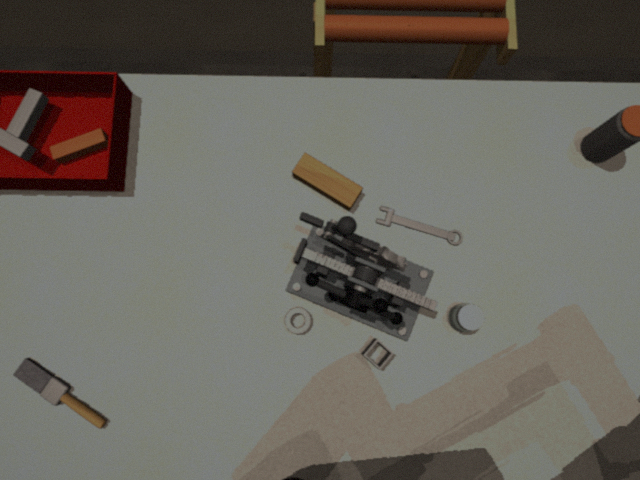

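Scene: the winder is at about (365,280) in the top view, with its y axis pointing up-left (yaw about -0.3). The pawl ball is near (347,226). I'll enlarge both views to pick out points.

Run:
```python
import cv2,numpy as np
a=cv2.imread('pics/top0.png')[195:350,270:450];b=cv2.imread('pics/scene0.png')[175:325,240:400]
f=lambda i:cv2.resize(np.clip(i*2.2,0,255).astype('uint8'),None,fx=4,fy=4,interpolation=cv2.INTER_CUBIC)
cv2.imwrite('pics/tc.png',f(a)[:600]);cv2.imwrite('pics/sc.png',f(b))
```

```text
(no output)
```

View pics/tc.png

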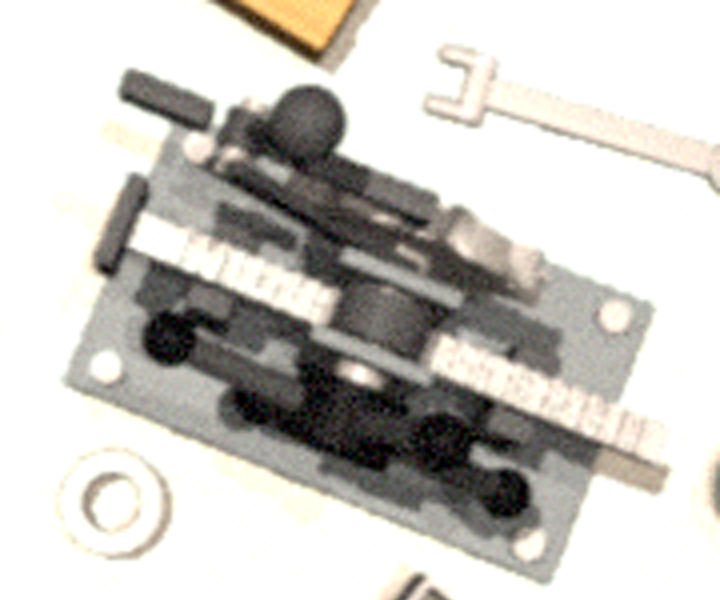

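View pics/sc.png

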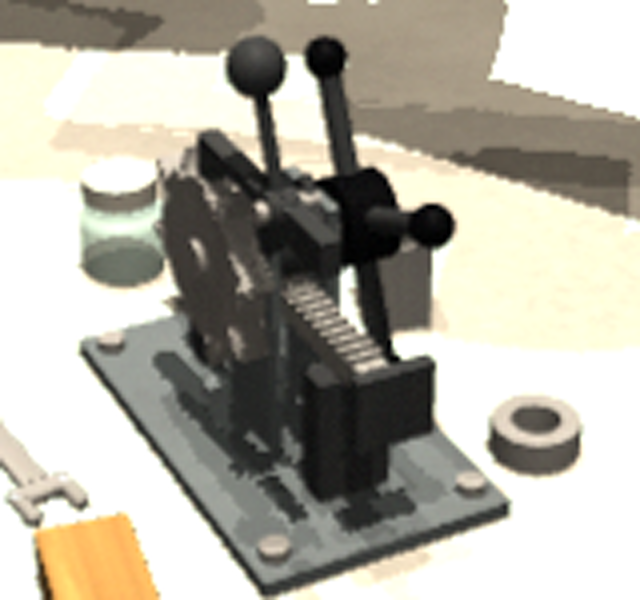

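Picked pixels (full image):
- **Top view:** pawl ball (346.8,225.5), uppermost spoke ball (380,305), +y spoke ball (312,279), -y spoke ball (396,318), and three plate corners.
- **Scene view:** pawl ball (304,191.5), uppermost spoke ball (321.3,189.3), +y spoke ball (347.8,231.3), and three plate corners.

Next I'll fit the winder pose to these.

```bash
cat > h.py <<'E'
import numpy as np, json
from scipy.spatial.transform import Rotation as R
from scipy.optimize import least_squares
from plant import r, optics, job
def proj(c,P):
    p=R.from_euler('xyz',c['rotation'],degrees=True).inv().apply(np.atleast_2d(P)-c['eye'])
    f=240/np.tan(np.radians(c['fovy']/2))
    return np.c_[c['cx']+f*p[:,0]/-p[:,2],c['cy']-f*p[:,1]/-p[:,2]]
def W(p,M):  # winder->world; p=x,y,yaw
    return R.from_euler('z',p[2]).apply(np.atleast_2d(M))+[p[0],p[1],0]
def spoke(q,k=0):
    a=np.radians(22)+q+k*np.pi/2
    return [-.048,-.09*np.sin(a),.13+.09*np.cos(a)]
def pball(l):
    a=np.arctan2(.066,-.024)-l
    return [.04,.085+.0702*np.cos(a),.201+.0702*np.sin(a)]
E
python3 - <<'E'
from h import *
C={n:optics.capture(n) for n in('scene','top')}
def mk(p):
    t=p[3]
    co=[[-.075,.13,t],[-.075,-.13,t],[.075,-.13,t],[.075,.13,t]]
    return [spoke(p[4]),spoke(p[4],-1),spoke(p[4],1),pball(0)],co
T=[(380,305),(312,279.3),(396.2,318),(346.8,225.5),(286.8,290.5),(407,340.8),(433,271.3)]
S=[(321.3,189.3),(347.8,231.3),(304,191.5),(366.3,302),(260.8,261.8),(307,322.5)]
def res(p,full=0):
    b,c=mk(p);b=W(p,b);c=W(p,c)
    a=proj(C['top'],np.r_[b,c[:3]])-T
    d=proj(C['scene'],np.r_[b[[0,1,3]],c[[0,2,3]]])-S
    return np.r_[a,d].ravel()
o=least_squares(res,[.4,-.05,-.3,.012,0],loss='soft_l1')
print(o.x,np.degrees(o.x[2]));print(res(o.x).reshape(-1,2).round(1))
p=o.x[:3];np.save('p.npy',p)
print(W(p,[pball(0),pball(1),spoke(0),spoke(-.785),[-.048,0,.13]]).round(4))
E
```

```text
[ 0.51042647 -0.07942824 -0.37770204  0.00474397  0.01918343] -21.64073272575717
[[ 0.2  0. ]
 [-0.1  0.3]
 [ 0.2  0.1]
 [-0.   0. ]
 [-1.5  0.2]
 [-0.3  0.4]
 [-0.1 -0.2]
 [-0.1 -0.3]
 [-0.1  0.1]
 [-0.3 -0.4]
 [ 1.2 -0.1]
 [-1.5 -0.3]
 [-1.4  0.4]]
[[ 0.5701 -0.0375  0.267 ]
 [ 0.5946  0.0244  0.2568]
 [ 0.4534 -0.0931  0.2134]
 [ 0.4788 -0.0291  0.2129]
 [ 0.4658 -0.0617  0.13  ]]
```

```bash
cat >> h.py <<'E'
p=np.load('p.npy') if __import__('os').path.exists('p.npy') else None
def here():
    s=r.get_state();Rt=R.from_euler('xyz',s['eef_rot'],degrees=True)
    w=R.from_euler('z',-p[2]).apply(s['tcp_pos']-[p[0],p[1],0])
    print('t',round(s['time_s'],2),'winder mm',(w*1e3).round(1),'F_w',R.from_euler('z',-p[2]).apply(s['contact_force']).round(2),'grip',round(s['gripper_width'],4),'j',np.round(s['joints'],0))
    return s,Rt
def go(*targets): # winder mm
    s,Rt=here()
    y=np.array([-np.sin(p[2]),np.cos(p[2]),0]);z=np.array([0,0,-1.]);x=np.cross(y,z)
    G=R.from_matrix(np.c_[x,y,z])
    print('rot',np.degrees((Rt.inv()*G).as_rotvec()).round(1))
    for t in targets: print(t,(Rt.inv().apply(W(p,np.array(t)/1e3)[0]-s['tcp_pos'])/.03).round(2))
E
python3 -c "
from h import *
go((40,-5,340),(40,-5,252))"
```

```text
t 0.2 winder mm [-112.  -663.8  226. ] F_w [-0.25  0.23 -0.14] grip 0.0878 j [-60.  21.   1.  -0. -70. -17.]
rot [ 0.1 -0.  35.5]
(40, -5, 340) [-16.87  14.94  -3.79]
(40, -5, 252) [-16.87  14.94  -0.85]
```

```bash
python3 -m crank '[{"xyz":[0,0,-2],"delta_rot":[0,0,9],"claw":1},{"xyz":[0,0,-3.8],"delta_rot":[0,0,18],"claw":1},{"xyz":[-2,2,-3.8],"delta_rot":[0,0,27],"claw":1},{"xyz":[-3.5,3.2,-3.8],"delta_rot":[0.1,0,35.5],"claw":1},{"xyz":[-5,4.5,-3.8],"delta_rot":[0.1,0,35.5],"claw":1},{"xyz":[-6.3,5.7,-3.8],"delta_rot":[0.1,0,35.5],"claw":1},{"xyz":[-7.6,6.8,-3.8],"delta_rot":[0.1,0,35.5],"claw":1},{"xyz":[-8.9,8,-3.8],"delta_rot":[0.1,0,35.5],"claw":1},{"xyz":[-10.2,9.1,-3.8],"delta_rot":[0.1,0,35.5],"claw":1},{"xyz":[-11.5,10.2,-3.8],"delta_rot":[0.1,0,35.5],"claw":1},{"xyz":[-12.8,11.4,-3.8],"delta_rot":[0.1,0,35.5],"claw":1},{"xyz":[-14.1,12.5,-3.8],"delta_rot":[0.1,0,35.5],"claw":1},{"xyz":[-15.4,13.7,-3.8],"delta_rot":[0.1,0,35.5],"claw":1},{"xyz":[-16.87,14.94,-3.8],"delta_rot":[0.1,0,35.5],"claw":1},{"xyz":[-16.87,14.94,-3.8],"delta_rot":[0.1,0,35.5],"claw":1},{"xyz":[-16.87,14.94,-3.8],"delta_rot":[0.1,0,35.5],"claw":1},{"xyz":[-16.87,14.94,-3.8],"delta_rot":[0.1,0,35.5],"claw":1},{"xyz":[-16.87,14.94,-3.8],"delta_rot":[0.1,0,35.5],"claw":1}]' 5
python3 -c "
from h import *
go((40,-5,340),(40,-5,252))"
```

```text
time_s: 2.45
tcp_pos: [0.5452, -0.0999, 0.3409]
eef_rot: [-179.9, 0.1, 158.3]
contact_force: [-1.2, 0.1, 1.0]
gripper_width: 0.0008
gripper_force: 0.0
t 2.45 winder mm [ 39.9  -6.2 340.9] F_w [-1.17 -0.38  0.97] grip 0.0008 j [  10.    6.   -4.    0.  -80. -122.]
rot [-0.1  0.1 -0.1]
(40, -5, 340) [-0.    0.04  0.03]
(40, -5, 252) [-0.    0.04  2.96]
```

```bash
python3 -m crank '[{"xyz":[0,0,1],"delta_rot":[0,0,0],"claw":1},{"xyz":[0,0,2],"delta_rot":[0,0,0],"claw":1},{"xyz":[0,0,2.95],"delta_rot":[0,0,0],"claw":1},{"xyz":[0,0,2.95],"delta_rot":[0,0,0],"claw":1},{"xyz":[0,0,2.95],"delta_rot":[0,0,0],"claw":1}]'
python3 - <<'E'
from h import *
import cv2
here()
o=[]
for n,(u,v) in(('scene',(320,200)),('top',(345,245))):
    c=optics.capture(n);o.append(cv2.resize(np.clip(c['img'][v-70:v+70,u-50:u+50]*2.2,0,255).astype('uint8'),None,fx=4,fy=4))
cv2.imwrite('pics/a1.png',np.hstack(o))
E
```

```text
time_s: 3.08
tcp_pos: [0.5462, -0.0996, 0.2535]
eef_rot: [-179.9, 0.1, 158.3]
contact_force: [-0.2, 0.3, -0.3]
gripper_width: 0.0
gripper_force: 0.0
t 3.08 winder mm [ 40.7  -5.6 253.5] F_w [-0.27  0.2  -0.31] grip 0.0 j [  10.    8.  -12.    0.  -69. -122.]
```

View pics/a1.png

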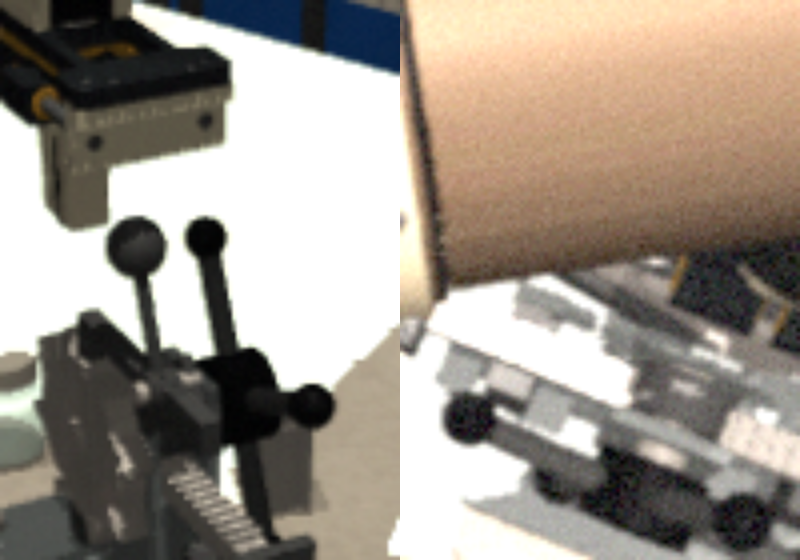

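The fingertip stands on the -y side of the pawl ball, which is at (135,245) in the left crop, with a clear gap. I'll push gently towards +y.

```bash
python3 -m crank '[{"xyz":[-0.02,0.3,0.1],"delta_rot":[0,0,0],"claw":1},{"xyz":[-0.02,0.6,0.1],"delta_rot":[0,0,0],"claw":1},{"xyz":[-0.02,0.8,0.1],"delta_rot":[0,0,0],"claw":1},{"xyz":[-0.02,0.95,0.1],"delta_rot":[0,0,0],"claw":1},{"xyz":[-0.02,1.1,0.1],"delta_rot":[0,0,0],"claw":1},{"xyz":[-0.02,1.25,0.1],"delta_rot":[0,0,0],"claw":1},{"xyz":[-0.02,1.4,0.1],"delta_rot":[0,0,0],"claw":1},{"xyz":[-0.02,1.55,0.1],"delta_rot":[0,0,0],"claw":1},{"xyz":[-0.02,1.7,0.1],"delta_rot":[0,0,0],"claw":1},{"xyz":[-0.02,1.85,0.1],"delta_rot":[0,0,0],"claw":1},{"xyz":[-0.02,2.0,0.1],"delta_rot":[0,0,0],"claw":1},{"xyz":[-0.02,2.0,0.1],"delta_rot":[0,0,0],"claw":1}]'
cat >> h.py <<'E'
import cv2
def look(f,u=320,v=200,k=4):
    c=optics.capture('scene')
    i=cv2.resize(np.clip(c['img'][v-70:v+70,u-90:u+90]*2.2,0,255).astype('uint8'),None,fx=k,fy=k)
    for l in(0,.4,.7,1): # predicted pawl ball (yellow), wheel q (red)
        a=(proj(c,W(p,pball(l)))[0]-[u-90,v-70])*k;cv2.circle(i,tuple(int(x) for x in a),4,(0,255,255),-1)
    for q in(.02,-.56,-.71,-.785,-.85):
        a=(proj(c,W(p,spoke(q)))[0]-[u-90,v-70])*k;cv2.circle(i,tuple(int(x) for x in a),3,(0,0,255),-1)
    cv2.imwrite(f,i)
E
python3 -c "
from h import *
here();look('pics/a2.png')"
```

```text
time_s: 4.68
tcp_pos: [0.5684, -0.0432, 0.2487]
eef_rot: [-179.9, 0.0, 158.4]
contact_force: [-0.1, -0.5, -0.1]
gripper_width: 0.0004
gripper_force: 0.1
t 4.67 winder mm [ 40.5  55.1 248.7] F_w [ 0.13 -0.48 -0.11] grip 0.0004 j [  15.   10.  -11.    0.  -69. -127.]
```

View pics/a2.png

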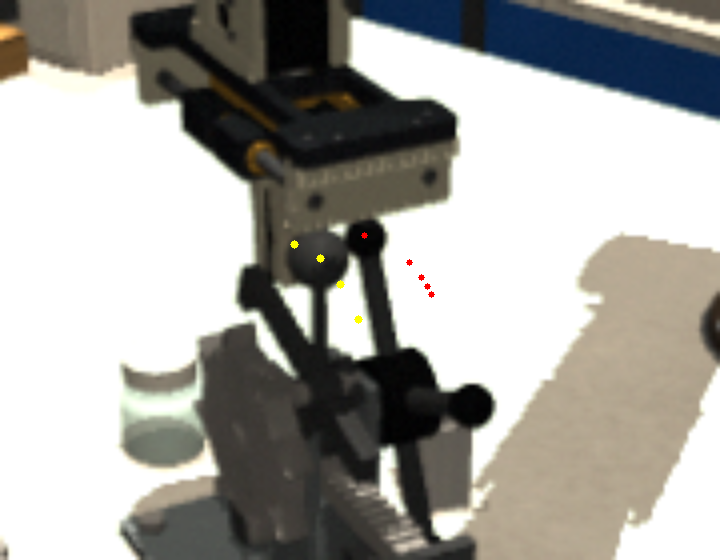

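The lift is about 0.4 and the wheel hasn't moved. The pawl's nose swings up behind the finger, so I'll raise the tip slightly, push past the tipping point, then go straight up.

```bash
python3 -m crank '[{"xyz":[-0.01,0.12,-0.09],"delta_rot":[0,0,0],"claw":1},{"xyz":[-0.01,0.24,-0.18],"delta_rot":[0,0,0],"claw":1},{"xyz":[-0.01,0.36,-0.27],"delta_rot":[0,0,0],"claw":1},{"xyz":[-0.01,0.48,-0.27],"delta_rot":[0,0,0],"claw":1},{"xyz":[-0.01,0.6,-0.27],"delta_rot":[0,0,0],"claw":1},{"xyz":[-0.01,0.73,-0.27],"delta_rot":[0,0,0],"claw":1},{"xyz":[-0.01,0.73,-0.27],"delta_rot":[0,0,0],"claw":1},{"xyz":[-0.01,0.73,-0.27],"delta_rot":[0,0,0],"claw":1},{"xyz":[-0.01,0.73,-0.27],"delta_rot":[0,0,0],"claw":1}]'
python3 -c "
from h import *
here();look('pics/a3.png')"
```

```text
time_s: 5.85
tcp_pos: [0.5767, -0.0234, 0.257]
eef_rot: [-179.9, 0.0, 158.3]
contact_force: [-0.2, -0.4, 0.5]
gripper_width: 0.0005
gripper_force: 0.0
t 5.85 winder mm [ 40.9  76.5 257. ] F_w [-0.05 -0.47  0.49] grip 0.0005 j [  17.   10.   -9.    0.  -70. -129.]
```

View pics/a3.png

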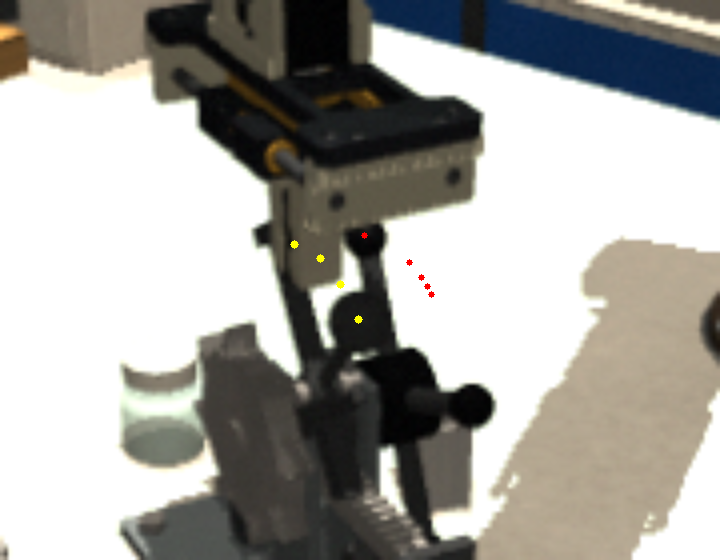

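The pawl lies fully back: the ball is at (358,320), on the lift-1.0 mark, and the finger is clear. Next, up and over to the spoke.

```bash
python3 -m crank '[{"xyz":[0,0,-0.8],"delta_rot":[0,0,0],"claw":1},{"xyz":[0,0,-1.8],"delta_rot":[0,0,0],"claw":1},{"xyz":[0,0,-2.6],"delta_rot":[0,0,0],"claw":1},{"xyz":[0,0,-2.6],"delta_rot":[0,0,0],"claw":1}]'
python3 -c "
from h import *
go((-48,-92,335),(-48,-92,206))"
```

```text
time_s: 6.4
tcp_pos: [0.5775, -0.0233, 0.3372]
eef_rot: [180.0, 0.2, 158.4]
contact_force: [-0.1, -0.0, -0.2]
gripper_width: 0.0007
gripper_force: 0.0
t 6.4 winder mm [ 41.7  77.  337.2] F_w [-0.09 -0.04 -0.22] grip 0.0007 j [  17.    8.   -2.    0.  -80. -129.]
rot [ 0.   0.2 -0. ]
(-48, -92, 335) [ 2.99 -5.63  0.06]
(-48, -92, 206) [ 3.   -5.63  4.36]
```

```bash
python3 -m crank '[{"xyz":[0.8,-1.5,0],"delta_rot":[0,0,0],"claw":1},{"xyz":[1.6,-3,0],"delta_rot":[0,0,0],"claw":1},{"xyz":[2.4,-4.5,0],"delta_rot":[0,0,0],"claw":1},{"xyz":[3,-5.63,0],"delta_rot":[0,0,0],"claw":1},{"xyz":[3,-5.63,0],"delta_rot":[0,0,0],"claw":1},{"xyz":[3,-5.63,1.2],"delta_rot":[0,0,0],"claw":1},{"xyz":[3,-5.63,2.4],"delta_rot":[0,0,0],"claw":1},{"xyz":[3,-5.63,3.6],"delta_rot":[0,0,0],"claw":1},{"xyz":[3,-5.63,4.36],"delta_rot":[0,0,0],"claw":1},{"xyz":[3,-5.63,4.36],"delta_rot":[0,0,0],"claw":1},{"xyz":[3,-5.63,4.36],"delta_rot":[0,0,0],"claw":1}]'
python3 -c "
from h import *
go((-48,-30,206),(-48,-9,206))"
```

```text
time_s: 7.78
tcp_pos: [0.4314, -0.1471, 0.2051]
eef_rot: [-179.9, 0.1, 158.4]
contact_force: [-0.3, -0.0, 0.3]
gripper_width: 0.0004
gripper_force: 0.0
t 7.78 winder mm [-48.5 -92.1 205.1] F_w [-0.23 -0.13  0.26] grip 0.0004 j [   6.    0.  -28.    0.  -62. -118.]
rot [-0.1  0.1  0. ]
(-48, -30, 206) [-0.02  2.07 -0.03]
(-48, -9, 206) [-0.02  2.77 -0.03]
```

```bash
python3 -m crank '[{"xyz":[0,0.3,0],"delta_rot":[0,0,0],"claw":1},{"xyz":[0,0.6,0],"delta_rot":[0,0,0],"claw":1},{"xyz":[0,0.75,0],"delta_rot":[0,0,0],"claw":1},{"xyz":[0,0.9,0],"delta_rot":[0,0,0],"claw":1},{"xyz":[0,1.05,0],"delta_rot":[0,0,0],"claw":1},{"xyz":[0,1.2,0],"delta_rot":[0,0,0],"claw":1},{"xyz":[0,1.35,0],"delta_rot":[0,0,0],"claw":1},{"xyz":[0,1.5,0],"delta_rot":[0,0,0],"claw":1},{"xyz":[0,1.65,0],"delta_rot":[0,0,0],"claw":1},{"xyz":[0,1.8,0],"delta_rot":[0,0,0],"claw":1},{"xyz":[0,1.95,0],"delta_rot":[0,0,0],"claw":1},{"xyz":[0,2.1,0],"delta_rot":[0,0,0],"claw":1},{"xyz":[0,2.25,0],"delta_rot":[0,0,0],"claw":1},{"xyz":[0,2.4,0],"delta_rot":[0,0,0],"claw":1},{"xyz":[0,2.55,0],"delta_rot":[0,0,0],"claw":1},{"xyz":[0,2.65,0],"delta_rot":[0,0,0],"claw":1},{"xyz":[0,2.75,0],"delta_rot":[0,0,0],"claw":1},{"xyz":[0,2.75,0],"delta_rot":[0,0,0],"claw":1},{"xyz":[0,2.75,0],"delta_rot":[0,0,0],"claw":1}]'
python3 -c "
from h import *
here();look('pics/a4.png')"
```

```text
time_s: 10.15
tcp_pos: [0.4612, -0.0704, 0.2042]
eef_rot: [-179.9, 0.0, 158.4]
contact_force: [0.3, 0.3, -0.1]
gripper_width: 0.0006
gripper_force: 0.0
t 10.15 winder mm [-49.1  -9.8 204.2] F_w [ 0.21  0.36 -0.11] grip 0.0006 j [  16.    2.  -27.    0.  -62. -127.]
```

View pics/a4.png

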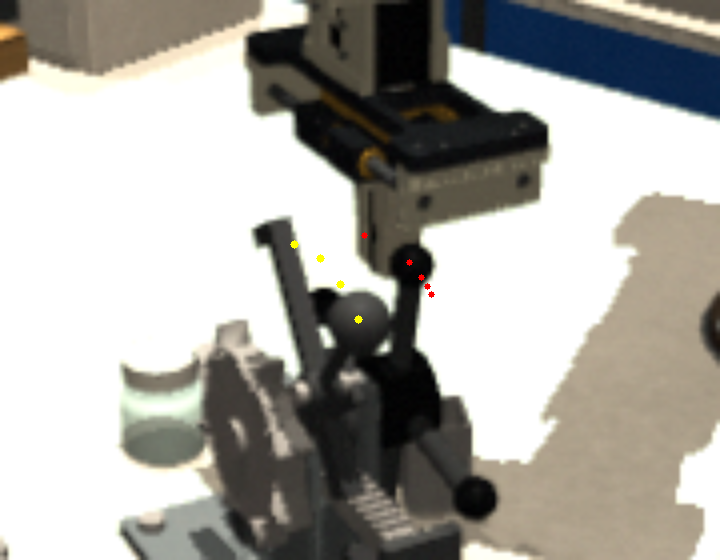

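The pawl is still laid back and the wheel is near -0.6: the ball is at (411,264). I'll measure the ball more exactly.

```bash
cat >> h.py <<'E'
def meas(q0):
    c=optics.capture('scene');g=c['img'].max(2).astype(float)
    best=[]
    # template: dark disc of 12 mm radius at spoke(q); dark inside, bright just outside (upper half: no spoke)
    th=np.linspace(0,2*np.pi,72)
    f=240/np.tan(np.radians(c['fovy']/2))
    for q in np.arange(q0-.2,q0+.2,.005):
        P=W(p,spoke(q))[0];u=proj(c,P)[0];rad=f*.012/np.linalg.norm(P-c['eye'])
        s=0
        for k,sg in((.5,-1),(.75,-1),(.9,-1),(1.15,.5),(1.3,.5)):
            m=np.c_[u[0]+k*rad*np.cos(th),u[1]+k*rad*np.sin(th)].astype('float32')
            s+=sg*cv2.remap(g.astype('float32'),m[:,0],m[:,1],1).mean()
        best.append((s,q))
    best.sort(reverse=True);print('q',[round(b[1],3) for b in best[:4]])
E
python3 -c "
from h import *
meas(-.6);meas(-.6)"
```

```text
q [np.float64(-0.565), np.float64(-0.56), np.float64(-0.57), np.float64(-0.575)]
q [np.float64(-0.565), np.float64(-0.56), np.float64(-0.57), np.float64(-0.575)]
```

```bash
python3 -m crank '[{"xyz":[0,0.1,0],"delta_rot":[0,0,0],"claw":1},{"xyz":[0,0.2,0],"delta_rot":[0,0,0],"claw":1},{"xyz":[0,0.3,0],"delta_rot":[0,0,0],"claw":1},{"xyz":[0,0.4,0],"delta_rot":[0,0,0],"claw":1},{"xyz":[0,0.5,0],"delta_rot":[0,0,0],"claw":1},{"xyz":[0,0.5,0],"delta_rot":[0,0,0],"claw":1},{"xyz":[0,0.5,0],"delta_rot":[0,0,0],"claw":1}]'
python3 -c "
from h import *
here();meas(-.75)"
```

```text
time_s: 11.18
tcp_pos: [0.467, -0.0564, 0.2045]
eef_rot: [-179.9, 0.1, 158.4]
contact_force: [0.2, 0.1, -0.1]
gripper_width: 0.0009
gripper_force: 0.1
t 11.18 winder mm [-48.8   5.4 204.5] F_w [ 0.18  0.21 -0.15] grip 0.0009 j [  17.    2.  -26.    0.  -62. -129.]
q [np.float64(-0.74), np.float64(-0.735), np.float64(-0.745), np.float64(-0.73)]
```

```bash
python3 -m crank '[{"xyz":[0,-0.3,0],"delta_rot":[0,0,0],"claw":1},{"xyz":[0,-0.8,0],"delta_rot":[0,0,0],"claw":1},{"xyz":[0,-1.3,0],"delta_rot":[0,0,0],"claw":1},{"xyz":[0,-1.3,-1.5],"delta_rot":[0,0,0],"claw":1},{"xyz":[0,-1.3,-3],"delta_rot":[0,0,0],"claw":1},{"xyz":[0,-1.3,-4.4],"delta_rot":[0,0,0],"claw":1},{"xyz":[0,-1.3,-4.4],"delta_rot":[0,0,0],"claw":1}]'
python3 -c "
from h import *
go((40,195,340),(40,195,252));meas(-.75);look('pics/a5.png')"
```

```text
time_s: 12.1
tcp_pos: [0.4534, -0.0936, 0.3398]
eef_rot: [179.9, 0.4, 158.3]
contact_force: [-0.5, -0.2, -0.7]
gripper_width: 0.0003
gripper_force: 0.0
t 12.1 winder mm [-47.8 -34.2 339.8] F_w [-0.43 -0.37 -0.73] grip 0.0003 j [  13.   -4.  -14.    0.  -79. -125.]
rot [ 0.1  0.4 -0. ]
(40, 195, 340) [-2.92  7.64  0.02]
(40, 195, 252) [-2.9   7.64  2.95]
q [np.float64(-0.745), np.float64(-0.75), np.float64(-0.74), np.float64(-0.755)]
```

View pics/a5.png

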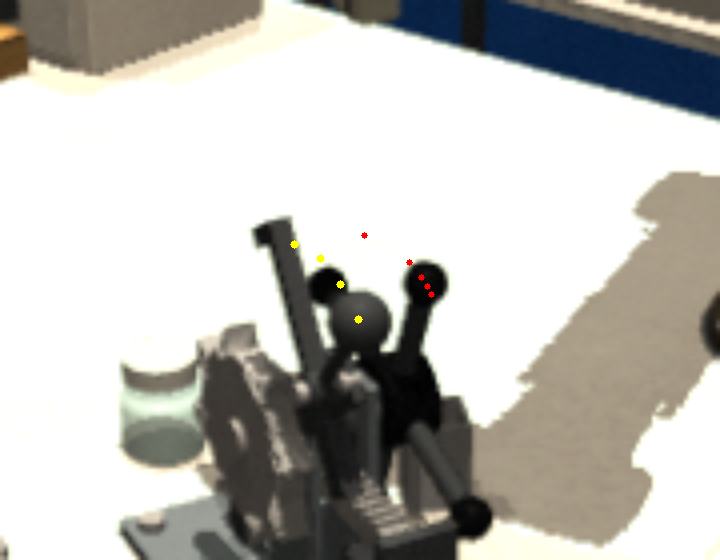

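The wheel has turned about -0.765 from its start and the pawl is still back. Next, over to the +y side of the pawl ball.

```bash
python3 -m crank '[{"xyz":[-0.6,1.5,0],"delta_rot":[0,0,0],"claw":1},{"xyz":[-1.2,3,0],"delta_rot":[0,0,0],"claw":1},{"xyz":[-1.8,4.5,0],"delta_rot":[0,0,0],"claw":1},{"xyz":[-2.4,6.2,0],"delta_rot":[0,0,0],"claw":1},{"xyz":[-2.92,7.64,0],"delta_rot":[0,0,0],"claw":1},{"xyz":[-2.92,7.64,0],"delta_rot":[0,0,0],"claw":1},{"xyz":[-2.92,7.64,0],"delta_rot":[0,0,0],"claw":1},{"xyz":[-2.92,7.64,1.2],"delta_rot":[0,0,0],"claw":1},{"xyz":[-2.92,7.64,2.4],"delta_rot":[0,0,0],"claw":1},{"xyz":[-2.92,7.64,3],"delta_rot":[0,0,0],"claw":1},{"xyz":[-2.92,7.64,3],"delta_rot":[0,0,0],"claw":1},{"xyz":[-2.92,7.64,3],"delta_rot":[0,0,0],"claw":1}]'
python3 -c "
from h import *
go((40,130,250),(40,115,250))"
```

```text
time_s: 13.7
tcp_pos: [0.6186, 0.0874, 0.2474]
eef_rot: [-180.0, 0.1, 158.3]
contact_force: [0.7, -0.6, 0.8]
gripper_width: 0.0006
gripper_force: 0.0
t 13.7 winder mm [ 39.  194.9 247.4] F_w [ 0.87 -0.33  0.81] grip 0.0006 j [  26.   15.   -4.    0.  -70. -138.]
rot [-0.   0.1 -0. ]
(40, 130, 250) [-0.03 -2.16 -0.08]
(40, 115, 250) [-0.04 -2.66 -0.08]
```

```bash
python3 -m crank '[{"xyz":[-0.03,-0.4,-0.08],"delta_rot":[0,0,0],"claw":1},{"xyz":[-0.03,-0.8,-0.08],"delta_rot":[0,0,0],"claw":1},{"xyz":[-0.03,-1.0,-0.08],"delta_rot":[0,0,0],"claw":1},{"xyz":[-0.03,-1.15,-0.08],"delta_rot":[0,0,0],"claw":1},{"xyz":[-0.03,-1.3,-0.08],"delta_rot":[0,0,0],"claw":1},{"xyz":[-0.03,-1.45,-0.08],"delta_rot":[0,0,0],"claw":1},{"xyz":[-0.03,-1.6,-0.08],"delta_rot":[0,0,0],"claw":1},{"xyz":[-0.03,-1.75,-0.08],"delta_rot":[0,0,0],"claw":1},{"xyz":[-0.03,-1.9,-0.08],"delta_rot":[0,0,0],"claw":1},{"xyz":[-0.03,-2.05,-0.08],"delta_rot":[0,0,0],"claw":1},{"xyz":[-0.03,-2.2,-0.08],"delta_rot":[0,0,0],"claw":1},{"xyz":[-0.03,-2.33,-0.08],"delta_rot":[0,0,0],"claw":1},{"xyz":[-0.03,-2.33,-0.08],"delta_rot":[0,0,0],"claw":1},{"xyz":[-0.03,-2.33,-0.08],"delta_rot":[0,0,0],"claw":1},{"xyz":[-0.03,-1.9,-0.08],"delta_rot":[0,0,0],"claw":1},{"xyz":[-0.03,-1.3,-0.08],"delta_rot":[0,0,0],"claw":1},{"xyz":[-0.03,-1.3,-1.2],"delta_rot":[0,0,0],"claw":1},{"xyz":[-0.03,-1.3,-2.7],"delta_rot":[0,0,0],"claw":1},{"xyz":[-0.03,-1.3,-3.7],"delta_rot":[0,0,0],"claw":1},{"xyz":[-0.03,-1.3,-3.7],"delta_rot":[0,0,0],"claw":1}]'
python3 -c "
from h import *
here();meas(-.75);look('pics/a6.png')"
```

```text
time_s: 16.2
tcp_pos: [0.6062, 0.0529, 0.3599]
eef_rot: [179.9, 0.3, 158.4]
contact_force: [0.3, 0.9, -1.1]
gripper_width: 0.0006
gripper_force: 0.0
t 16.2 winder mm [ 40.2 158.4 359.9] F_w [-0.08  0.9  -1.08] grip 0.0006 j [  23.   11.    5.    0.  -83. -135.]
q [np.float64(-0.745), np.float64(-0.75), np.float64(-0.74), np.float64(-0.755)]
```

View pics/a6.png

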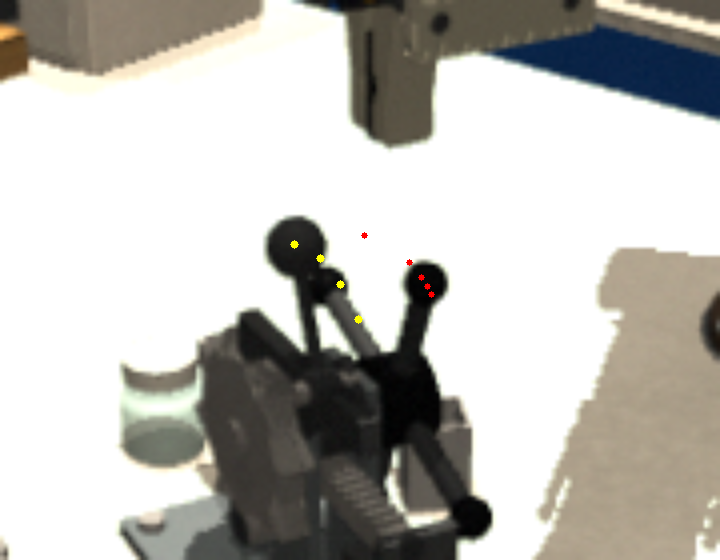

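The pawl ball is back at (296,246), the same spot as at the start. So the nose is home behind the next tooth, the wheel has held one notch back, and the gripper is clear.

```bash
python3 -c "
from plant import job
print(job.close_job())"
```

```text
the job is handed in; nothing more can be done
None
```

The job is handed in: I laid the pawl back, turned the star wheel one notch backward (about -0.765 rad from its start, by camera) and tipped the pawl down again. The last picture shows it home behind the next tooth, at 16 s with the gripper clear.

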